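Isolate the grinder and hold the oil flask down in the lubricator

TASK

Prime the belt grinder's lubricator. First pull the isolating key up out of the isolator box and put it down in the aluminium tray; then set the round oil flask upright in the lubricator's sprung ring and press it fully down against the springs. Finish while still holding the flask pressed down: do not let go of it. Keep the flask upright all the time and leave the other things on the bench where they are.

Things in the scene. Friction and masses are not known exactly. Their poses are not given: they have to be found in the camera images.
- isolator: grey isolator box fixed to the bench, 80 x 60 x 50 mm high (x, y, z), key slot in the middle of its top, conduit stub on its +x face, black panel on its -x face. Origin: centre of its underside, z up. A sprung catch slide inside grips the key's foot: about 4 to 8 N straight up frees it in the first 10 mm. The slide's steel tab, 4 mm high, shows on top at x = +32 mm
- keyhole (a point): mouth of the key's slot (15.5 x 13.5 mm) at the centre of the isolator's top, 50 mm above the bench; axes as the isolator
- key: black isolating key standing in the isolator, 60 g. Origin: centre of the underside of its flange (38 x 26 x 6 mm), on the isolator's top. Above it a flat grip 38 mm long (its x), 14 mm thick (its y), top 41 mm above the origin; below it a steel stem 8 x 11 mm whose bulbed foot, 13.6 mm thick, ends 37 mm below. Its end is a small flat, 8 x 11 mm: let go upright it stands unsurely or tips over
- tray: shallow aluminium tray fixed to the bench, 170 x 150 x 25 mm (x, y, z), walls and floor about 4 to 5 mm. Origin: centre of its underside
- flask: round amber glass oil flask, closed, about 0.22 kg, standing on the bench: a ball 64 mm in diameter with a small flat foot (34 mm across), a neck 22 mm in diameter and a black cylindrical cap 28 mm in diameter from 82 to 114 mm above the foot. Origin: centre of the underside of the foot, z up along the neck
- cradle: lubricator stand fixed to the bench: grey base plate 100 x 130 x 12 mm (x, y, z), two steel posts with coil springs at y = +-50 mm, 78 mm high, and between them a sprung steel ring. Origin: centre of its underside
- ring_top (a point): centre of the top face of the sprung ring, 60 mm above the bench when unpressed; moves with the ring. Ring: hole 48 mm in diameter, outside 68 mm, 12 mm thick. The ball of the flask rests on the hole's edge, the flask's foot then about 11 mm below this point
- spring_ring (a joint): how far the ring is pressed down: 0 up, 0.016 m fully down on its stop. The springs push up with about 4.5 N at 0 and 12.5 N at 0.016; the ring's own weight takes 1.2 N of it; the flask's weight alone does not move it noticeably
- bottle: bystander: straight amber bottle with paper label, 56 mm in diameter, 125 mm high; origin at its underside
- can: bystander: steel can, 60 mm in diameter, 90 mm high; origin at its underside
- wheel: bystander: spare rubber-tyred wheel lying flat, 90 mm in diameter, 35 mm high; origin at its underside
- jar: bystander: glass jar with steel lid, 64 mm in diameter, 70 mm high; origin at its underside
- wrench: bystander: steel wrench lying across the bench behind the cradle; origin under its middle
- block: bystander: wooden block 90 x 45 x 40 mm; origin at its underside
There are look-alikes about, which are no part of the job. Several things look just like the tray: the one meant starts farthest from the robot's base.

How it is judged:
On the way, in this order (a step that is already met when the one before it is completed fails the run):
1. the key is drawn clear of the isolator (z of key in the frame of keyhole above 0.04 m), for 0.1 s.
2. the key is put down in the tray and let go (x of key in the frame of tray between -0.08 and 0.08 m and y of key in the frame of tray between -0.07 and 0.07 m and height (world z) of key below 0.05 m and contact force between the fingers and key below 0.1 N and contact force between key and tray above 0.1 N), for 0.2 s.
3. the flask is set upright in the ring (horizontal distance between flask and ring_top below 0.008 m and z of flask in the frame of ring_top below -0.005 m and contact force between flask and cradle above 0.3 N), for 0.1 s.
4. the flask is pressed fully down (value of joint spring_ring above 0.013 m), for 0.2 s.
At the end, for the whole second after the job is handed in: The fingers still hold the flask; it stands still in the ring, within 8 mm of its centre and 10 degrees of upright, foot at least 5 mm below the ring's top, the ring pressed at least 13 of its 16 mm; the key is in the tray, released; all for the last second (all of step 2 and value of joint spring_ring above 0.013 m and horizontal distance between flask and ring_top below 0.008 m and z of flask in the frame of ring_top below -0.005 m and angle between flask's own z axis and vertical below 0.17 rad and contact force between the fingers and flask above 2 N and contact force between flask and cradle above 4 N and linear speed of flask below 0.02 m/s); the arm keeps its last pose, push and grip.
It fails at once if the flask is tipped (over 30 degrees) (angle between flask's own z axis and vertical above 0.52 rad).
It fails at once if another thing on the bench is moved (over 30 mm) (distance of any of bottle, can, wheel, jar, wrench, block from where it was at the start of the episode above 0.03 m).
It also fails if it takes over 61 s, if anything falls off the work surface, if the arm or the gripper's body presses on something with over 40 N, if the wrist force passes 120 N, or if a joint passes its speed limit or range.

ROBOT

A 6-joint arm with a two-finger parallel gripper is mounted at the origin on the work surface. World frame = base frame: x ahead of the robot, y to its left, z up, the work surface at z = 0. Lengths are in m, angles in rad, forces in N, time in s.
With the tool pointing down it reaches from about 0.25 to 0.725 m from the base axis. Payload 4 kg.
Tool frame: the origin (TCP) lies midway between the tips of the shut fingers; the grasp point (between the pads) lies 19 mm behind it; z points along the fingers, y is the line along which they close (so a half turn about z gives the same grasp; the last joint's range is limited). The gripper opens to 85 mm and grips with 20 to 120 N. Pads are 22 mm wide; open, the fingers measure 114 mm over their backs; the gripper's body (76 mm by 85 mm) begins 54 mm behind the grasp point. The pads swing forward as they close: fully open they stand 13 mm farther back than shut.
Start: joints at [1.161, 0.241, 0.005, 1.335, 0, 1.571], TCP at [0.199, 0.459, 0.231] pointing down, gripper open.
Joint ranges: [-2.72, 2.72], [-1.05, 1.87], [-1.09, 1.28], [-1.99, 2.15], [-1.42, 1.44], [-3.14, 3.14]. Speed limits (rad/s): [2.79, 2.79, 3.14, 3.14, 3.14, 3.14].

INTERFACE

Orientations are given as a unit quaternion [x, y, z, w].
In Python, from workcell import monitor, vision, job gives the robot as it stands.
- The arm moves only by the tool move_arm, never from a script. Its argument "moves" is a list that holds one entry, the list of rows, each a list of 5 numbers: the shift along the world's x, y, z in m, then the turn about the world's z in degrees, then the opening in per cent of the stroke, from 0 (shut) to 100 (fully open). In form: [[[x, y, z, turn, gripper], ...]]. A call has 1 to 5 rows; each row is the pose to reach, as a shift and turn from the pose commanded when the call began; what a row does not reach only later rows make up. A row lasts 1/8 s, in which the tool goes at most 62.5 mm and 10.7 degrees, less where a joint would pass 70% of its speed; a pose out of reach is approached as far as the arm can. A call with a gripper value outside its range is refused whole. The fingers move at their own pace and stop on an object; the grip force is fixed at half the most. Time passes only in rows, so rows that repeat a pose let the fingers close. It gives the time, the measured TCP pose, the force, the opening and the grip force at its end, in the units of the state.
- monitor.get_obs(): the state, without advancing time (a new reading comes with each control period).
- vision.camera(name): name is "scene" or "top"; returns a dict with "color" (400x640x3 uint8, red, green, blue), "camera_matrix" (3x3 intrinsics, pixels), "eye" and "attitude" of the camera in the world. Camera axes: x right, y up, looking along -z (the intrinsics and any distortion apply to the point x, -y, -z); pixel columns grow to the right and rows downward; lengths in m; the calibration is good to about 2 mm. A picture is of the moment at which its call begins. There is no depth.
- job.job_done(): hands the job in; it is judged then, once.
The state is a dict: "clock": time; "joint_pos": joint angles; "joint_vel": joint speeds; "tau": joint torques, N m; "eef_pos": TCP position; "tool_rot": TCP orientation; "ft_force": force on the tool from outside, world axes, zero at the start; "ft_torque": the same for the moment, N m; "grip_width": finger opening in m; "grasp_force": force on a finger pad.
Only numpy, scipy, OpenCV 4.12 (cv2) and the standard library are available. Lean on these libraries where they do the work, as an engineer would, in place of code of your own. Each camera call takes 0.05 s, during which the arm holds its last target. There are 200 camera calls.

## Working session

There is one attempt and no reset: what is moved stays moved. The work goes in short steps, Python scripts to look and compute and a tool call to move; the robot and the scene stay as the last step left them, time stands still between calls to the robot, and variables do not carry over. Pictures are saved under pics/ and viewed, at most 10 in all, crops included, and the job is handed in when it is done.

Besides the shell and the picture viewer there is one more tool, called after "Call:" as name(argument=value, ...) on one line, values as JSON. move_arm: Moves the arm, as the interface text tells. Its arguments: {"type":"object","properties":{"moves":{"type":"array","items":{"type":"array","items":{"type":"array","items":{"type":"number"}}}}},"required":["moves"]}

```bash
mkdir -p pics; cat > h.py <<'E'
import numpy as np, cv2
from workcell import monitor, vision, job
def cam(n):
    c=vision.camera(n); c['K']=np.array(c['camera_matrix']); return c
def R(c):
    a=np.array(c['attitude'],float)
    if a.shape==(3,3): return a
    from scipy.spatial.transform import Rotation as Ro
    return Ro.from_quat(a).as_matrix()
def ray(c,u,v):
    d=np.linalg.inv(c['K'])@[u,v,1]; return R(c)@[d[0],-d[1],-d[2]]
def onz(c,u,v,z):
    e=np.array(c['eye']); d=ray(c,u,v); return e+d*(z-e[2])/d[2]
def proj(c,p):
    q=R(c).T@(np.array(p)-c['eye']); q=c['K']@[q[0],-q[1],-q[2]]; return q[:2]/q[2]
def save(n,c): cv2.imwrite('pics/'+n,cv2.cvtColor(c,cv2.COLOR_RGB2BGR))
E
python3 - <<'E'
from h import *
for n in ['top','scene']:
    c=cam(n); save(n+'0.png',c['color']); print(n,{k:v for k,v in c.items() if k not in('color','K')})
E
```

```text
top {'camera_matrix': array([[475.66004479,   0.        , 320.57666114],
       [  0.        , 475.66004479, 190.64697452],
       [  0.        ,   0.        ,   1.        ]]), 'eye': array([0.44256043, 0.04836589, 1.37795238]), 'attitude': array([ 0.03639144, -0.02046855, -0.69770822,  0.71516427])}
scene {'camera_matrix': array([[431.24508686,   0.        , 323.02806851],
       [  0.        , 431.24508686, 199.94151245],
       [  0.        ,   0.        ,   1.        ]]), 'eye': array([1.2463998 , 0.40499335, 0.66635315]), 'attitude': array([0.23202995, 0.37819462, 0.75024589, 0.49016531])}
```

View pics/top0.png

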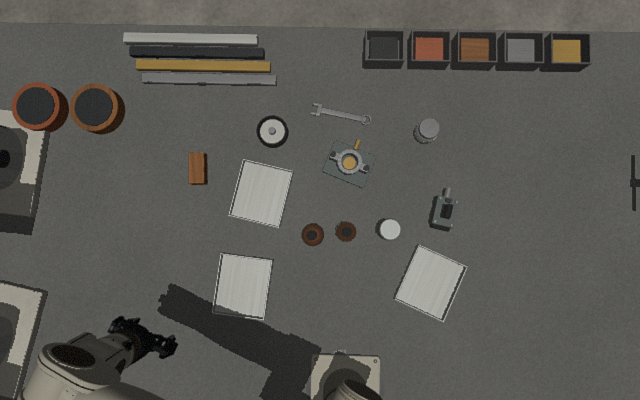

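View pics/scene0.png

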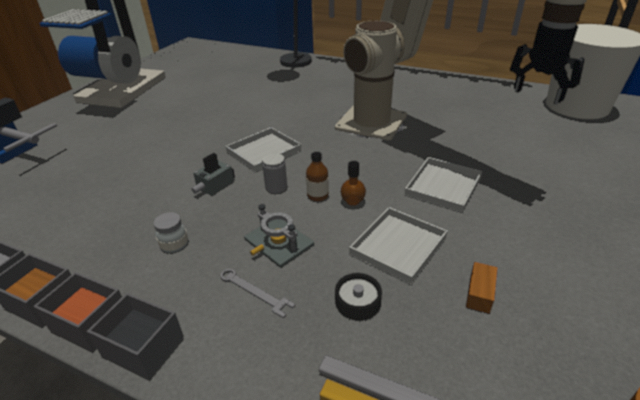

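Top view: tray candidates are at (261,193), (243,286) and (430,283). The base is at about (345,385), so (261,193) is the farthest and fits the description. The flask is at (312,234) in top and (353,188) in scene, where it shows as a ball; the look-alike at (346,231) has a label. The isolator with its key is at (445,210) and the cradle ring at (349,161). I'll confirm with one enlarged composite.

```bash
python3 - <<'E'
from h import *
t=cam('top'); s=cam('scene')
def crop(c,x,y,w,h,W,H): return cv2.resize(c['color'][y:y+h,x:x+w],(W,H),interpolation=cv2.INTER_CUBIC)
a=np.hstack([crop(t,415,180,60,60,300,300),crop(t,315,130,60,60,300,300)])
b=np.hstack([crop(s,185,140,60,60,300,300),crop(s,240,190,80,80,300,300)])
save('c1.png',np.vstack([a,b]))
g=t['color'].astype(int)
# trays
m=((g.min(2)>120)&(np.ptp(g,axis=2)<25)).astype('uint8')
m=cv2.morphologyEx(m,cv2.MORPH_CLOSE,np.ones((5,5)))
for k in cv2.findContours(m,0,2)[0]:
    if cv2.contourArea(k)>1500:
        r=cv2.minAreaRect(k)
        if r[0][1]<320: 
            p=onz(t,*r[0],0.02); bx=np.array([onz(t,*q,0.02)[:2] for q in cv2.boxPoints(r)])
            print('tray',np.round(r[0]),p.round(3),np.hypot(*p[:2]).round(3),bx.round(3).tolist())
for n,u,z in [('iso',(445,210),.05),('flask',(312,235),.114),('ring',(349,161),.06)]: print(n,onz(t,*u,z).round(3))
E
```

```text
tray [242. 286.] [0.275 0.297 0.02 ] 0.405 [[0.2, 0.38], [0.368, 0.363], [0.351, 0.214], [0.184, 0.232]]
tray [431. 283.] [ 0.299 -0.236  0.02 ] 0.381 [[0.25, -0.133], [0.407, -0.2], [0.349, -0.339], [0.193, -0.271]]
tray [260. 193.] [0.542 0.254 0.02 ] 0.598 [[0.475, 0.344], [0.641, 0.309], [0.608, 0.163], [0.443, 0.199]]
iso [ 0.504 -0.267  0.05 ]
flask [0.426 0.098 0.114]
ring [0.633 0.002 0.06 ]
```

View pics/c1.png

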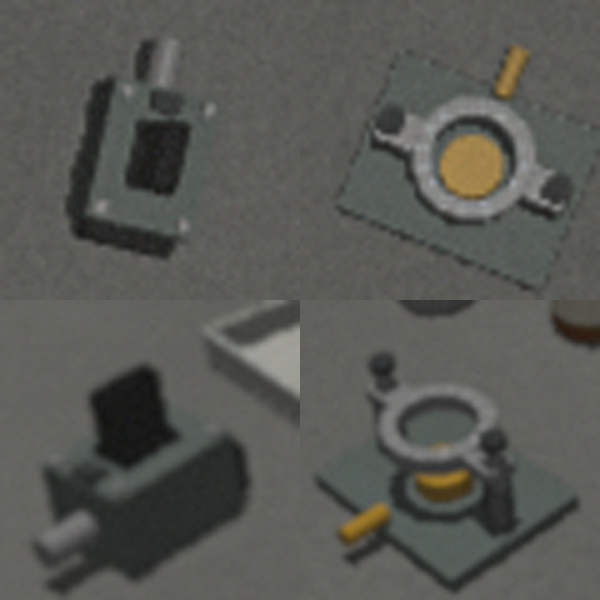

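The crop confirms them. The isolator's screws (crop ÷5 + (415,180)) give the top's centre at about (446.2,211.4), with its x axis pointing towards the conduit. The ring centre is at about (349.6,161.4).

```bash
python3 - <<'E'
from h import *
from scipy.spatial.transform import Rotation as Ro
t=cam('top'); s=cam('scene')
S=[(128,90),(210,107),(102,205),(185,225)]
P=np.array([onz(t,415+x/5,180+y/5,.05)[:2] for x,y in S]); c=P.mean(0)
d=P[0]+P[1]-P[2]-P[3]; print('keyhole',c.round(4),'yaw',np.degrees(np.arctan2(d[1],d[0])), 'screws len',np.linalg.norm(d)/2)
G=[(130,117),(190,122),(176,195),(127,186)]
# ring, posts
print('ring',onz(t,349.6,161.4,.06).round(4))
p=[onz(t,315+x/5,130+y/5,.078)[:2] for x,y in [(90,120),(255,187)]]; print('posts',np.round(p,4),'mid',np.mean(p,0).round(4), 'yaw', np.degrees(np.arctan2(*(p[0]-p[1])[::-1]))-90)
# flask cap: dark blob in top inside brown; ball by colour both views
def blob(c,x,y,r,f):
    g=c['color'][y-r:y+r,x-r:x+r].astype(int); m=f(g).astype('uint8')
    n,l,st,ce=cv2.connectedComponentsWithStats(m); i=1+np.argmax(st[1:,4]); return ce[i]+[x-r,y-r],st[i]
br=lambda g:(g[...,0]-g[...,2]>25)
dk=lambda g:(g.max(2)<45)
cb,st=blob(t,312,234,16,br); print('top amber',cb,st)
cd,st=blob(t,312,234,9,dk); print('top cap',cd,st, onz(t,*cd,.114).round(4))
g=t['color'][220:250,298:328].astype(int); m=((g[...,0]-g[...,2]>25)|(g.max(2)<45)).astype('uint8')
k=max(cv2.findContours(m,0,2)[0],key=cv2.contourArea); (u,v),r=cv2.minEnclosingCircle(k); print('ball',u+298,v+220,r,onz(t,u+298,v+220,.035).round(4))
cs,st=blob(s,353,190,16,br); print('scene amber',cs,st,onz(s,*cs,.035).round(4))
cc,st=blob(s,353,168,9,dk); print('scene cap',cc,st,onz(s,*cc,.098).round(4))
o=monitor.get_obs(); print(o['eef_pos'],Ro.from_quat(o['tool_rot']).as_matrix().round(3).tolist(),o['clock'],o['ft_force'],o['grip_width'])
E
```

```text
keyhole [ 0.5    -0.2707] yaw -11.97664221033925 screws len 0.06647189090765254
ring [6.322e-01 5.000e-04 6.000e-02]
posts [[ 0.6492  0.0473]
 [ 0.614  -0.0442]] mid [0.6316 0.0016] yaw -21.01683737203895
top amber [312.82644628 234.57024793] [  7   7  20  21 242]
top cap [311.38235294 234.76470588] [ 4  6 10  9 68] [0.4264 0.0995 0.114 ]
ball 312.0675678253174 234.6081085205078 10.43373966217041 [0.4258 0.1008 0.035 ]
scene amber [352.70124481 190.67634855] [  4   4  24  27 482] [0.4349 0.1032 0.035 ]
scene cap [353.19871795 168.83333333] [  4   2  11  16 156] [0.4327 0.1024 0.098 ]
[0.1991275  0.45841282 0.23098511] [[-0.917, 0.398, -0.0], [0.398, 0.917, -0.001], [-0.0, -0.001, -1.0]] 0.3 [-0.27974162 -0.21762616  0.61619124] 0.08542183260776007
```

Call:
move_arm(moves=[[[0.12,-0.28,0,4,60],[0.12,-0.28,0,4,60],[0.12,-0.28,0,4,60],[0.12,-0.28,0,4,60],[0.12,-0.28,0,4,60]]])

```text
clock: 0.92
eef_pos: [0.3197, 0.1767, 0.2315]
tool_rot: [0.169, 0.986, 0.0, 0.0]
ft_force: [0.9, -0.3, 0.2]
grip_width: 0.0515
grasp_force: 0.0
```

Call:
move_arm(moves=[[[0.12,-0.28,0,4,60],[0.12,-0.28,0,4,60],[0.12,-0.28,0,4,60],[0.12,-0.28,0,4,60],[0.12,-0.28,0,4,60]]])

```text
clock: 1.55
eef_pos: [0.4398, -0.1038, 0.2315]
tool_rot: [0.135, 0.991, 0.0, 0.0]
ft_force: [1.2, 0.5, 0.4]
grip_width: 0.0514
grasp_force: 0.0
```

Call:
move_arm(moves=[[[0.06,-0.17,0,3.5,60],[0.06,-0.17,0,3.5,60],[0.06,-0.17,-0.08,3.5,60],[0.06,-0.17,-0.08,3.5,60],[0.06,-0.17,-0.08,3.5,60]]])

```text
clock: 2.17
eef_pos: [0.4974, -0.2717, 0.148]
tool_rot: [0.105, 0.994, 0.001, -0.003]
ft_force: [-0.0, 0.7, 0.3]
grip_width: 0.0511
grasp_force: 0.0
```

```bash
python3 - <<'E'
from h import *
s=cam('scene'); t=cam('top')
f=lambda c,x,y:cv2.resize(c['color'][y:y+100,x:x+80],(400,500),interpolation=cv2.INTER_CUBIC)
save('c2.png',np.hstack([f(s,170,100),f(t,410,160)]))
o=monitor.get_obs();print(o['eef_pos'],proj(s,o['eef_pos']))
print(proj(s,(.5,-.271,.091)),proj(t,(.5,-.271,.091)))
E
```

```text
[ 0.49910159 -0.27113043  0.15158087] [204.51984696 133.17954858]
[208.78145745 154.16491527] [450.06421888 210.75691756]
```

View pics/c2.png

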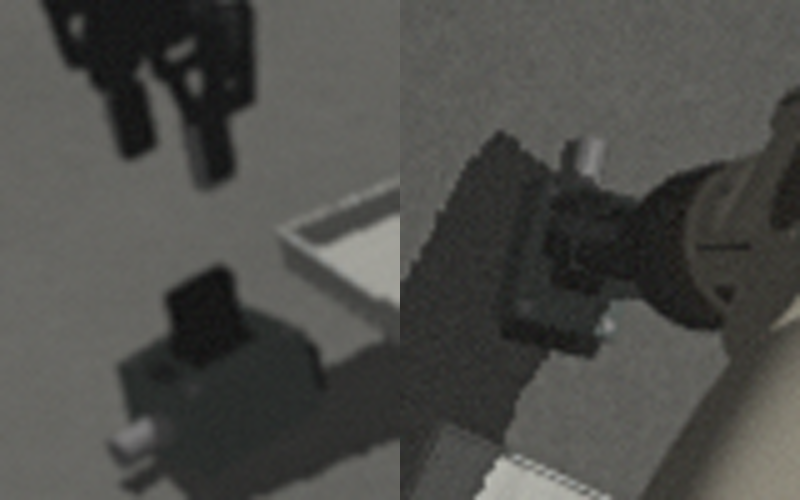

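The scene crop shows the open fingers squarely above the key's grip, whose top is at about (210,156), and aligned with it. Going down and closing.

Call:
move_arm(moves=[[[0.0,0.001,-0.05,0,60],[0.0,0.001,-0.088,0,60],[0.0,0.001,-0.088,0,40],[0.0,0.001,-0.088,0,5],[0.0,0.001,-0.088,0,5]]])

```text
clock: 2.9
eef_pos: [0.5013, -0.2693, 0.0662]
tool_rot: [0.104, 0.995, 0.001, 0.002]
ft_force: [0.6, 5.4, 1.9]
grip_width: 0.0128
grasp_force: 60.2
```

Call:
move_arm(moves=[[[0,0,0,0,5],[0,0,0,0,5],[0,0,0,0,5]]])

```text
clock: 3.28
eef_pos: [0.5012, -0.2693, 0.0662]
tool_rot: [0.104, 0.995, 0.001, 0.002]
ft_force: [0.5, 5.8, 3.3]
grip_width: 0.0129
grasp_force: 60.2
```

Call:
move_arm(moves=[[[0,0.001,0.003,0,5],[0,0.001,0.008,0,5],[0,0.001,0.015,0,5],[0,0.001,0.025,0,5],[0,0.001,0.04,0,5]]])

```text
clock: 3.9
eef_pos: [0.4989, -0.2696, 0.1043]
tool_rot: [0.104, 0.995, -0.0, -0.0]
ft_force: [0.1, -0.2, -0.7]
grip_width: 0.0126
grasp_force: 60.1
```

Call:
move_arm(moves=[[[0,0,0.04,0,5],[0,0,0.08,0,5],[0,0,0.12,0,5],[0,0,0.12,0,5]]])

```text
clock: 4.4
eef_pos: [0.5007, -0.2717, 0.2295]
tool_rot: [0.105, 0.994, -0.003, 0.004]
ft_force: [1.0, -0.3, -1.2]
grip_width: 0.0124
grasp_force: 60.1
```

Call:
move_arm(moves=[[[0.021,0.27,0,0,5],[0.021,0.27,0,0,5],[0.021,0.27,0,0,5],[0.021,0.27,0,0,5],[0.021,0.27,0,0,5]]])

```text
clock: 5.03
eef_pos: [0.5193, 0.003, 0.2234]
tool_rot: [0.103, 0.995, -0.001, -0.0]
ft_force: [0.5, -1.4, -0.5]
grip_width: 0.0132
grasp_force: 60.0
```

Call:
move_arm(moves=[[[0.021,0.257,0,0,5],[0.021,0.257,0,0,5],[0.021,0.257,0,0,5],[0.021,0.257,0,0,5],[0.021,0.257,-0.05,0,5]]])

```text
clock: 5.65
eef_pos: [0.5443, 0.2626, 0.177]
tool_rot: [0.102, 0.995, 0.002, 0.005]
ft_force: [0.7, -1.2, -0.8]
grip_width: 0.0129
grasp_force: 60.0
```

Call:
move_arm(moves=[[[0,0,-0.05,0,5],[0,0,-0.08,0,5],[0,0,-0.1,0,5],[0,0,-0.11,0,5],[0,0,-0.11,0,5]]])

```text
clock: 6.28
eef_pos: [0.5408, 0.2569, 0.0629]
tool_rot: [0.105, 0.995, -0.001, -0.0]
ft_force: [-0.7, 0.3, -0.0]
grip_width: 0.013
grasp_force: 60.0
```

Call:
move_arm(moves=[[[0,0,-0.003,0,5],[0,0,-0.004,0,5],[0,0,-0.004,0,5]]])

```text
clock: 6.65
eef_pos: [0.5415, 0.2577, 0.0598]
tool_rot: [0.104, 0.995, 0.0, 0.0]
ft_force: [0.3, 0.8, -0.9]
grip_width: 0.0127
grasp_force: 60.0
```

Call:
move_arm(moves=[[[0,0,0,0,35],[0,0,0,0,50],[0,0,0,0,60],[0,0,0,0,60]]])

```text
clock: 7.15
eef_pos: [0.5412, 0.2576, 0.0593]
tool_rot: [0.104, 0.995, 0.0, -0.0]
ft_force: [-0.5, 0.7, -0.0]
grip_width: 0.0514
grasp_force: 0.0
```

Call:
move_arm(moves=[[[0,0,0.03,0,60],[0,0,0.08,0,60],[0,0,0.12,0,60],[0,0,0.16,0,60],[-0.06,-0.08,0.16,-10,60]]])

```text
clock: 7.78
eef_pos: [0.5089, 0.2107, 0.2234]
tool_rot: [0.191, 0.981, 0.004, 0.005]
ft_force: [-0.7, -0.8, 0.8]
grip_width: 0.0512
grasp_force: 0.0
```

Call:
move_arm(moves=[[[-0.05,-0.06,0,-10,60],[-0.05,-0.06,0,-20,60],[-0.05,-0.06,0,-30,60],[-0.05,-0.06,0,-40,60],[-0.05,-0.06,0,-50,60]]])

```text
clock: 8.4
eef_pos: [0.4536, 0.1475, 0.2195]
tool_rot: [0.59, 0.807, 0.0, 0.0]
ft_force: [1.0, 0.7, 0.6]
grip_width: 0.0511
grasp_force: 0.0
```

```bash
python3 - <<'E'
from h import *
s=cam('scene'); t=cam('top')
f=lambda c,x,y:cv2.resize(c['color'][y:y+130,x:x+100],(400,520),interpolation=cv2.INTER_CUBIC)
save('c3.png',np.hstack([f(s,330,140),f(t,220,150)]))
o=monitor.get_obs();print(o['eef_pos'],o['tool_rot'],o['grip_width'])
E
```

```text
[0.45363033 0.14754795 0.21939977] [5.87558984e-01 8.09181336e-01 6.57391344e-05 3.31521987e-05] 0.05109004739270608
```

View pics/c3.png

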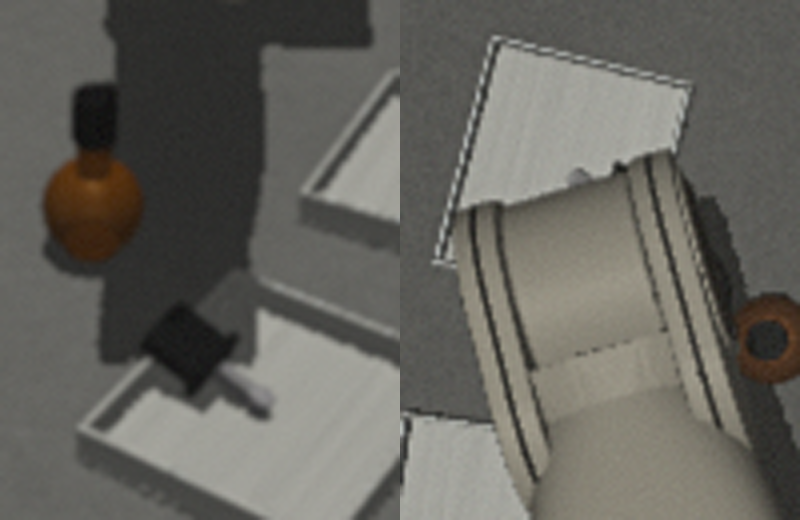

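The key has toppled in the tray: grip at about (376,227) and foot at about (397,241) in the scene. The flask stands free, with its cap top at about (354,162).

```bash
python3 - <<'E'
from h import *
s=cam('scene'); t=cam('top')
c=np.array([.542,.254]); a=np.radians(-12.0); M=np.array([[np.cos(a),np.sin(a)],[-np.sin(a),np.cos(a)]])
for n,u,v,z in [('flange',383,229.5,.025),('foot',396,240,.01),('gripend',370,222,.03)]:
    p=onz(s,u,v,z); print(n,p.round(3),(M@(p[:2]-c)).round(3))
print('cap scene',onz(s,354.2,162.5,.114),'mid cap',onz(s,353.6,169.5,.098),'ball',onz(s,353,191,.034))
# ring centre from scene crop c1: hole centre (437,424) scale 3.75 offset (240,190), crop origin(300,300)
print('ring scene',onz(s,240+137/3.75,190+124/3.75,.06), 'cap from top', onz(t,220+768/4-100,150+340/4,.114))
E
```

```text
flange [0.534 0.214 0.025] [ 0.    -0.041]
foot [0.54  0.247 0.01 ] [-0.001 -0.007]
gripend [0.526 0.181 0.03 ] [-0.    -0.075]
cap scene [0.42916051 0.10320281 0.114     ] mid cap [0.43505924 0.10430267 0.098     ] ball [0.43461563 0.10393545 0.034     ]
ring scene [0.64189062 0.00568697 0.06      ] cap from top [0.42578771 0.09785298 0.114     ]
```

Call:
move_arm(moves=[[[-0.026,-0.046,0,-10,70],[-0.026,-0.046,0,-18,70],[-0.026,-0.046,-0.05,-18,70],[-0.026,-0.046,-0.08,-18,70],[-0.026,-0.046,-0.08,-18,70]]])

```text
clock: 9.22
eef_pos: [0.4256, 0.1011, 0.1374]
tool_rot: [0.706, 0.708, -0.002, -0.001]
ft_force: [-0.1, -0.2, 0.2]
grip_width: 0.0597
grasp_force: 0.0
```

```bash
python3 - <<'E'
from h import *
s=cam('scene'); t=cam('top')
f=lambda c,x,y:cv2.resize(c['color'][y:y+90,x:x+72],(400,500),interpolation=cv2.INTER_CUBIC)
save('c4.png',np.hstack([f(s,317,115),f(t,277,190)]))
o=monitor.get_obs();print(o['eef_pos'],o['tool_rot'],o['grip_width'],proj(s,o['eef_pos']))
E
```

```text
[0.42818934 0.1017596  0.14008817] [7.06581251e-01 7.07631848e-01 2.80272983e-04 1.55927065e-04] 0.05989293547358197 [354.00920559 152.73051425]
```

View pics/c4.png

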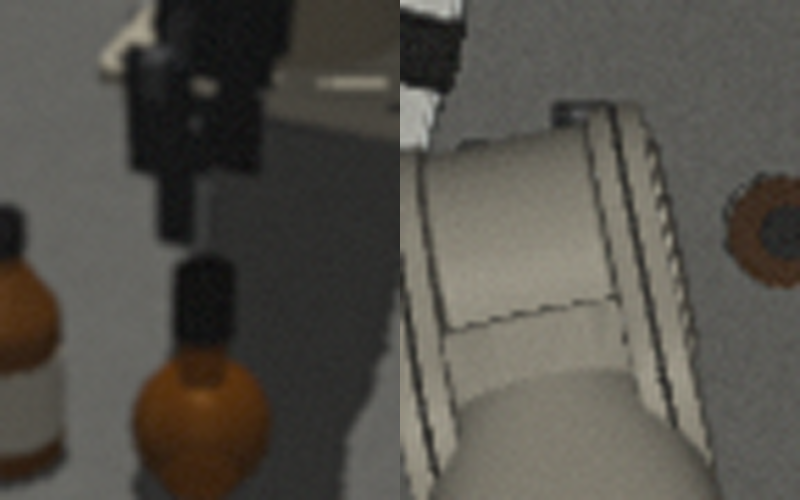

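The front finger (crop (177,210)) and the cap (crop (205,300)) line up. Projected, the TCP is within about 2 mm of the flask's axis. Descending and closing.

Call:
move_arm(moves=[[[0,0,-0.04,0,70],[0,0,-0.06,0,70],[0,0,-0.06,0,45],[0,0,-0.06,0,38],[0,0,-0.06,0,30]]])

```text
clock: 9.95
eef_pos: [0.4296, 0.1021, 0.0813]
tool_rot: [0.707, 0.707, 0.002, 0.001]
ft_force: [0.5, 0.5, 4.1]
grip_width: 0.0267
grasp_force: 52.0
```

Call:
move_arm(moves=[[[0,0,0,0,20],[0,0,0,0,15],[0,0,0,0,15]]])

```text
clock: 10.32
eef_pos: [0.4296, 0.102, 0.0812]
tool_rot: [0.707, 0.707, 0.002, 0.001]
ft_force: [-0.8, -0.7, 6.5]
grip_width: 0.0269
grasp_force: 58.5
```

Call:
move_arm(moves=[[[0,0,0.02,0,15],[0,0,0.04,0,15],[0,0,0.07,0,15],[0,0,0.1,0,15],[0,0,0.1,0,15]]])

```text
clock: 10.95
eef_pos: [0.4295, 0.102, 0.1816]
tool_rot: [0.707, 0.707, 0.002, 0.001]
ft_force: [-0.2, 0.9, -2.2]
grip_width: 0.0268
grasp_force: 59.8
```

Call:
move_arm(moves=[[[0.05,0,0.02,0,15],[0.1,0,0.02,0,15],[0.14,-0.03,0.02,0,15],[0.18,-0.06,0.02,0,15],[0.203,-0.1,0.02,0,15]]])

```text
clock: 11.58
eef_pos: [0.6316, 0.0012, 0.1965]
tool_rot: [0.706, 0.708, -0.001, -0.001]
ft_force: [0.1, -0.2, -2.1]
grip_width: 0.0265
grasp_force: 60.0
```

Call:
move_arm(moves=[[[0,0,-0.02,0,15],[0,0,-0.02,0,15],[0,0,-0.02,0,15]]])

```text
clock: 11.95
eef_pos: [0.6301, 0.002, 0.1786]
tool_rot: [0.707, 0.707, -0.001, -0.001]
ft_force: [0.3, 0.2, -1.8]
grip_width: 0.0269
grasp_force: 60.1
```

```bash
python3 - <<'E'
from h import *
s=cam('scene'); t=cam('top')
f=lambda c,x,y,k:cv2.resize(c['color'][y:y+int(100/k),x:x+int(80/k)],(400,500),interpolation=cv2.INTER_CUBIC)
save('c5.png',np.hstack([f(s,240,160,1),f(t,315,125,1)]))
o=monitor.get_obs();print(o['eef_pos'],o['tool_rot'],o['ft_force'])
e=np.array(o['eef_pos']); print(proj(s,e),'ball c',proj(s,e-[0,0,.0475]),'ringtop',proj(s,(.632,.001,.06)),'flask axis at z.06',proj(s,(e[0],e[1],.06)))
E
```

```text
[0.63079773 0.00226585 0.17991154] [7.06607198e-01 7.07605875e-01 3.12280586e-04 3.10525528e-04] [ 1.1352546   0.27454526 -2.25665286]
[272.53317578 174.27835204] ball c [274.65561316 193.12541289] ringtop [276.87115997 219.83264612] flask axis at z.06 [277.64281587 219.65151519]
```

View pics/c5.png

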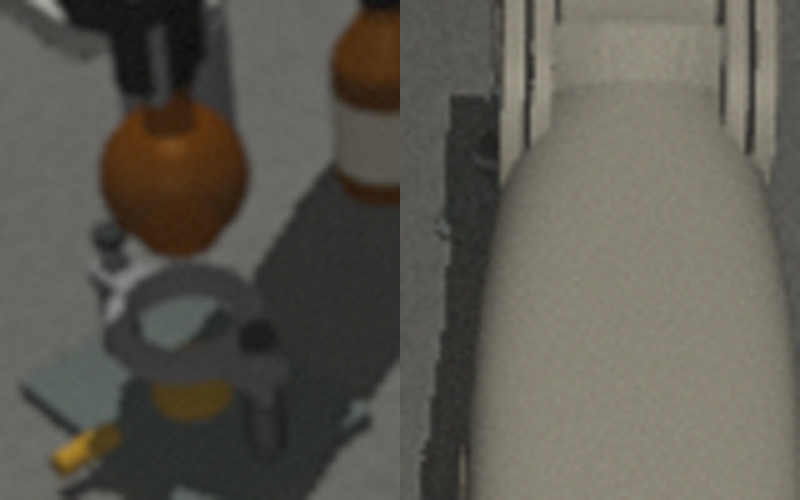

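In the scene, the ball's centre is at (274.8,195.4) and the ring's at about (276.8,222.6). After the shared 2 px vertical offset they agree with the estimates to about 1–2 mm, so I'm lowering with a small correction.

Call:
move_arm(moves=[[[0.0015,-0.001,-0.02,0,15],[0.0015,-0.001,-0.035,0,15],[0.0015,-0.001,-0.043,0,15],[0.0015,-0.001,-0.047,0,15],[0.0015,-0.001,-0.05,0,15]]])

```text
clock: 12.68
eef_pos: [0.6332, 0.001, 0.1306]
tool_rot: [0.707, 0.707, 0.001, 0.001]
ft_force: [0.5, 0.9, 2.9]
grip_width: 0.0263
grasp_force: 60.6
```

Call:
move_arm(moves=[[[0,0,0,0,15],[0,0,-0.002,0,15],[0,0,-0.003,0,15],[0,0,-0.003,0,15]]])

```text
clock: 13.18
eef_pos: [0.6331, 0.0008, 0.127]
tool_rot: [0.707, 0.707, 0.001, 0.001]
ft_force: [1.3, 1.7, 3.9]
grip_width: 0.0267
grasp_force: 60.7
```

Call:
move_arm(moves=[[[0,0,-0.003,0,15],[0,0,-0.006,0,15],[0,0,-0.009,0,15],[0,0,-0.011,0,15],[0,0,-0.011,0,15]]])

```text
clock: 13.8
eef_pos: [0.6334, 0.0009, 0.117]
tool_rot: [0.707, 0.707, 0.001, 0.001]
ft_force: [2.2, 2.9, 9.4]
grip_width: 0.0267
grasp_force: 61.5
```

Call:
move_arm(moves=[[[0,0,-0.001,0,15],[0,0,-0.002,0,15],[0,0,-0.003,0,15],[0,0,-0.003,0,15]]])

```text
clock: 14.3
eef_pos: [0.6344, 0.0012, 0.1157]
tool_rot: [0.707, 0.707, 0.003, 0.002]
ft_force: [0.9, 3.0, 14.8]
grip_width: 0.0269
grasp_force: 62.2
```

The force, 14.8 N, is past the spring's 9 N net, so the ring is on its stop. A quick check by picture.

```bash
python3 - <<'E'
from h import *
s=cam('scene')
f=lambda c,x,y,w,h:cv2.resize(c['color'][y:y+h,x:x+w],(400,500),interpolation=cv2.INTER_CUBIC)
save('c6.png',np.hstack([f(s,240,160,80,100),f(s,340,180,112,140)]))
o=monitor.get_obs();print(o['eef_pos'],o['ft_force'],o['grasp_force'])
E
```

```text
[0.63445037 0.00124972 0.11571433] [ 1.24240344  2.87764005 15.07594058] 62.17213153839111
```

View pics/c6.png

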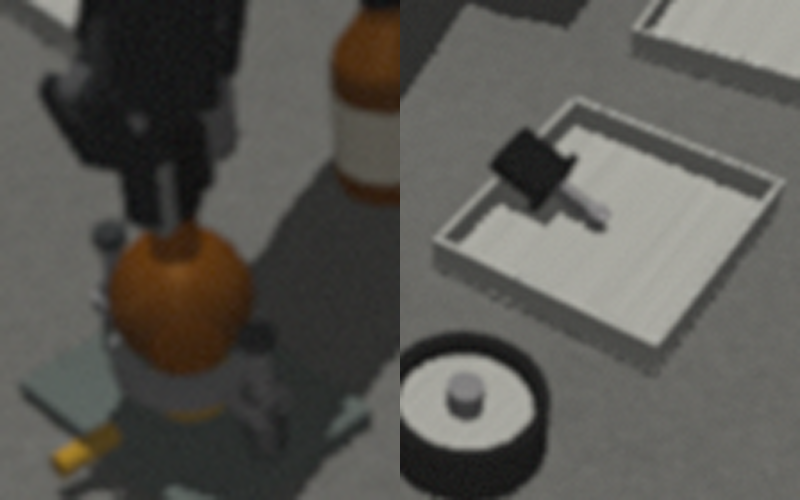

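The picture shows the flask upright in the lowered ring (ball at crop (182,298)). The key lies in the tray with its grip propped on the wall, flange well inside. Handing in.

```bash
python3 -c "
from workcell import job; print(job.job_done())"
```

```text
the job is handed in; nothing more can be done
None
```

The job is handed in, with no verdict returned: the key lies released in the far tray with its grip resting on the wall, and the flask is held upright in the ring, pressed onto its stop by my force readings (about 15 N).

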